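# Hold an incubator lid just below its balance point

### The job

The strut on the lid of the empty chamber of this twin slide incubator is about to be set: look through the windows for the chamber whose tray has no slides in it, take that lid by its grip and lift it until it is past its balance point, then ease it back to just below that point, within ten degrees of it, and finish holding it there in the gripper for the fitter, without letting go. Do not fling or drop the lid or let it run up to its stop, keep the chamber with the slides shut, and leave the things on the bench alone.

Things in the scene. Friction and masses are not known exactly. Their poses are not given: they have to be found in the camera images.
- incubator: White twin slide incubator fixed on the bench, 330 deep (x), 400 wide (y), 110 mm high. Origin: centre of its underside; x points from the low console (robot's side) to the hinges at the rear, y left, z up. Two wells centred at y = +92 (left) and -92 mm (right), each under its own lid, 204 deep, 156 wide, 16 mm thick, white frame with clear window, top at 110 mm when shut. Turned up to 0.25 rad.
- grip_left_point (a point): Pinching point on the left lid's grip, a black tongue fixed to it, 26 wide (y), 16 mm thick, standing out level 54 mm towards the robot from the middle of the lid's front edge; its flat upright sides can turn between the fingers as the lid rises. Point: mid width and thickness, 34 mm out from the lid's edge; 102 mm above the table shut, 282 at balance. Console below it: at most 55 mm high.
- grip_right_point (a point): The same point on the right lid's like grip. Both move with their lids.
- lid_left_hinge (a point): Point on the left lid's hinge axis, in line with its grip, 100 mm above the table; the axis is level, along the incubator's y. The pinching point circles it at 254 mm radius: shut, it lies 254 mm nearer the robot and 2 mm higher; as the lid opens it rises and moves back towards the hinge.
- lid_right_hinge (a point): The same for the right lid.
- lid_left (a joint): Angle of the left (+y) lid, rad: 0 shut, 1.30 at its upper stop. A gas strut carries part of its weight. Let go below the balance point at 0.79 (45 degrees) it falls shut; above, the strut drives it up to the stop. At the grip it pulls down with about 2.6 N at 0, fading to nothing at balance, and up with about 1 N at 1.1. Almost no friction: it will not stay open part-way by itself.
- lid_right (a joint): Angle of the right (-y) lid, rad: 0 shut, 1.30 at its upper stop. A gas strut carries part of its weight. Let go below the balance point at 0.79 (45 degrees) it falls shut; above, the strut drives it up to the stop. At the grip it pulls down with about 2.6 N at 0, fading to nothing at balance, and up with about 1 N at 1.1. Almost no friction: it will not stay open part-way by itself.
- tray_empty: Dark steel slide tray, 160 by 104 by 12 mm, with five bare places and no slides; it lies in one of the two wells under the shut lid, seen through the window. Origin: centre of its underside.
- tray_full: The same tray with five glass slides with white labels in it, in the other well. Origin: centre of its underside.
- oil_bottle: Bystander: white bottle of immersion oil with a red cap, 38 mm across, 85 mm high, to the left of the incubator. Origin: centre of its underside.
- screwdriver: Bystander: screwdriver, 190 mm long, lying to the right of the incubator. Origin: under its middle.
- slide_box: Bystander: grey slide box, 92 by 112 by 36 mm, to the left of the incubator. Origin: centre of its underside.

How it is judged (in metres and radians):
On the way:
1. the lid over the empty tray is lifted past its balance point (beyond 0.80 rad), in the fingers (((y of tray_empty in the frame of incubator above 0 m and value of joint lid_left above 0.8 rad and contact force between the fingers and lid_left above 0.2 N) or (y of tray_empty in the frame of incubator below 0 m and value of joint lid_right above 0.8 rad and contact force between the fingers and lid_right above 0.2 N))), for 0.1 s.
At the end, for the whole second after the job is handed in: The lid over the empty tray is still, between 0.585 and 0.775 rad (just below its balance point at 0.79), with the fingers on its grip and nothing else carrying it; the lid over the slides is shut (below 0.03 rad) (((y of tray_empty in the frame of incubator above 0 m and value of joint lid_left between 0.585 and 0.775 rad and velocity of joint lid_left between -0.05 and 0.05 rad/s and contact force between the fingers and lid_left above 0.2 N and value of joint lid_right below 0.03 rad and contact force between the fingers and lid_right below 0.1 N) or (y of tray_empty in the frame of incubator below 0 m and value of joint lid_right between 0.585 and 0.775 rad and velocity of joint lid_right between -0.05 and 0.05 rad/s and contact force between the fingers and lid_right above 0.2 N and value of joint lid_left below 0.03 rad and contact force between the fingers and lid_left below 0.1 N))); the arm keeps its last pose, push and grip.
It fails at once if the lid over the slides is opened ((y of tray_empty in the frame of incubator above 0 m and value of joint lid_right above 0.06 rad) or (y of tray_empty in the frame of incubator below 0 m and value of joint lid_left above 0.06 rad)).
It fails at once if a lid runs up to its stop (beyond 1.25 rad) (value of joint any of lid_left, lid_right above 1.25 rad).
It fails at once if a lid is flung or dropped (faster than 2 rad/s) (velocity of joint any of lid_left, lid_right above 2 rad/s or velocity of joint any of lid_left, lid_right below -2 rad/s).
It fails at once if a tray is shifted by more than 20 mm (distance of any of tray_empty, tray_full from where it was at the start of the episode above 0.02 m).
It fails at once if something on the bench is moved by more than 15 mm (distance of any of oil_bottle, screwdriver, slide_box from where it was at the start of the episode above 0.015 m).
It also fails if it takes over 38 s, if anything falls off the work surface, if the arm or the gripper's body presses on something with over 40 N, if the wrist force passes 120 N, or if a joint passes its speed limit or range.

### The arm

A 6-joint arm with a two-finger parallel gripper is mounted at the origin on the work surface. World frame = base frame: x ahead of the robot, y to its left, z up, the work surface at z = 0. Lengths are in m, angles in degrees, forces in N, time in s.
With the tool pointing down it reaches from about 0.4 to 0.825 m from the base axis. Payload 7 kg.
Tool frame: the origin (TCP) lies midway between the tips of the shut fingers; the grasp point (between the pads) lies 19 mm behind it; z points along the fingers, y is the line along which they close (so a half turn about z gives the same grasp; the last joint's range is limited). The gripper opens to 88 mm and grips with 3 to 60 N. Pads are 19 mm wide; open, the fingers measure 130 mm over their backs; the gripper's body (78 mm by 193 mm) begins 47 mm behind the grasp point.
Start: joints at [-58.493, 20.546, 0.682, 0, -70.136, -16.507], TCP at [0.175, -0.652, 0.227] pointing down, gripper open.
Joint ranges: [-176.03, 176.03], [-82.01, 121.73], [-58.28, 71.71], [-173.87, 95.51], [-174.79, -0.11], [-173.66, 173.66]. Speed limits (degrees/s): [136.94, 136.94, 172.46, 180, 180, 180].

### API

Orientations are given as a 3x3 rotation matrix whose columns are the frame's x, y, z axes.
In Python, from rig import robot gives the robot as it stands. Calls block until the motion is done:
- robot.goto(position, orientation): joint-space move of the TCP to a pose.
- robot.servo_line(position, ori=None, speed=0.15): straight line of the TCP; ori=None keeps the orientation; speed is the mean speed in m/s.
- robot.movej(angles): joint-space move.
- robot.move_gripper(opening): opening from 0.0 (shut) to 1.0 (fully open); the grip force is fixed at half the most; returns when the fingers have stopped.
- robot.dwell(seconds).
- robot.ik(position, orientation): joint angles nearest the present ones, or None.
- robot.grab_frame(name): name is "scene" or "side" or "wrist"; returns (picture, depth): 384x512x3 uint8, red, green, blue; 384x512 float32, m along the optical axis (not along the pixel's ray), 0 where there is no reading.
- robot.camera_info(name): a dict with "vfov" (degrees; the focal length in pixels is half the picture's height over the tangent of half this angle, whatever the lens; pixels are square), "cx", "cy" (the principal point, pixels), "view" (4x4, takes a point from world to camera coordinates); the wrist camera has in their place "T_tool_cam" (4x4, takes a point from camera to tool coordinates, whose origin is the TCP and whose axes are the flange's). Camera axes: x right, y down, z forward; pixel columns grow to the right and rows downward; lengths in m; the calibration is good to about 2 mm. A picture is of the moment at which its call begins: read the wrist's pose just before it. camera_info takes no time and is no camera call.
A pose or a line that the arm cannot do raises robot.Unreachable and nothing moves.
- robot.job_done(): hands the job in; it is judged then, once.
Readings, each from a call of its own:
- robot.read_t(): time.
- robot.read_qpos(): joint angles.
- robot.read_qvel(): joint speeds.
- robot.read_effort(): joint torques, N m.
- robot.read_position(): TCP position.
- robot.read_tcp_rot(): TCP orientation.
- robot.read_force(): force on the tool from outside, world axes, zero at the start.
- robot.read_ft_torque(): the same for the moment, N m.
- robot.read_grip_width(): opening from 0.0 (shut) to 1.0 (fully open).
- robot.read_finger_force(): force on a finger pad.
Only numpy, scipy, OpenCV 4.12 (cv2) and the standard library are available. Lean on these libraries where they do the work, as an engineer would, in place of code of your own. Each camera call takes 0.05 s, during which the arm holds its last target. There are 200 camera calls.

## Working session

There is one attempt and no reset: what is moved stays moved. The work goes in short steps, each a Python script; the robot and the scene stay as the last script left them, time stands still between calls to the robot, and variables do not carry over. Pictures are saved under pics/ and viewed, at most 10 in all, crops included, and the job is handed in when it is done.

```bash
mkdir -p pics; python3 - <<'E'
from rig import robot
import cv2,numpy as np
for n in("scene","side"):
    p,d=robot.grab_frame(n); cv2.imwrite(f"pics/{n}0.png",p[:,:,::-1]); np.save(f"pics/{n}0.npy",d)
    i=robot.camera_info(n);print(n,i)
print(robot.camera_info("wrist"),robot.read_tcp_rot())
E
```

```text
scene {'vfov': 48.337294508223955, 'cx': 251.62681682375154, 'cy': 186.43541547588202, 'view': array([[ 0.59418989,  0.80411252,  0.01847802, -0.36054201],
       [ 0.52916853, -0.3735155 , -0.76188375, -0.25672772],
       [-0.60573843,  0.4624816 , -0.64745017,  1.65967991],
       [ 0.        ,  0.        ,  0.        ,  1.        ]])}
side {'vfov': 53.45901406273611, 'cx': 259.59831535141814, 'cy': 192.2811926180153, 'view': array([[-0.93938298, -0.34266034, -0.01197976,  0.52981115],
       [-0.24884202,  0.70538943, -0.6637043 ,  0.19918932],
       [ 0.23587554, -0.62049146, -0.74789911,  1.08621305],
       [ 0.        ,  0.        ,  0.        ,  1.        ]])}
{'vfov': 60.70399149213886, 'cx': 254.07105720526664, 'cy': 195.99939427495553, 'T_tool_cam': array([[-3.00923271e-04, -9.67534395e-01, -2.52739202e-01,
         6.83485429e-02],
       [ 9.99999951e-01, -3.12690792e-04,  6.39330851e-06,
        -3.70662611e-04],
       [-8.52149673e-05, -2.52739188e-01,  9.67534442e-01,
        -1.57926012e-01],
       [ 0.00000000e+00,  0.00000000e+00,  0.00000000e+00,
         1.00000000e+00]])} [[-9.65951219e-01 -2.58723674e-01 -5.50033255e-04]
 [-2.58724196e-01  9.65950288e-01  1.35326856e-03]
 [ 1.81182167e-04  1.44949833e-03 -9.99998933e-01]]
```

View pics/scene0.png

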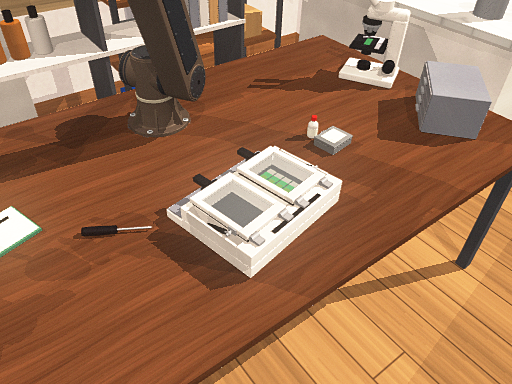

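View pics/side0.png

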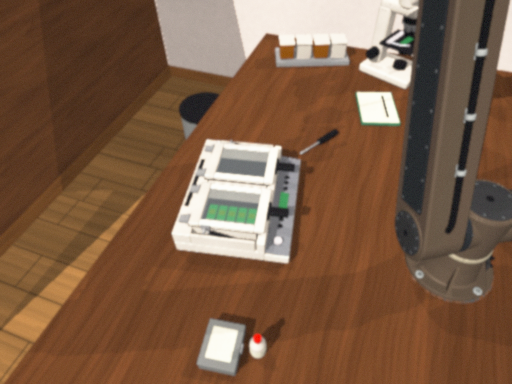

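The left chamber seems to hold the slides (green, scene ~(277,178)) and the right one looks empty (~(235,207)). The right grip is near (203,181). I'll enlarge both views to check.

```bash
cat > h.py <<'E'
import numpy as np
from rig import robot
def back(n,u,v,d,shape=(384,512)):
    i=robot.camera_info(n);f=192/np.tan(np.radians(i['vfov']/2))
    c=np.array([(u-i['cx'])/f*d,(v-i['cy'])/f*d,d,1]);return (np.linalg.inv(i['view'])@c)[:3]
def backz(n,u,v,z):
    a=back(n,u,v,.5);b=back(n,u,v,1.);return a+(b-a)*(z-a[2])/(b[2]-a[2])
E
python3 - <<'E'
import cv2,numpy as np
a=cv2.imread("pics/scene0.png")[135:275,160:350];b=cv2.imread("pics/side0.png")[135:265,170:310]
a=cv2.resize(a,None,fx=4,fy=4,interpolation=cv2.INTER_CUBIC);b=cv2.resize(b,None,fx=4,fy=4,interpolation=cv2.INTER_CUBIC)
cv2.imwrite("pics/c1.png",a);cv2.imwrite("pics/c2.png",b)
E
```

```text
(no output)
```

View pics/c1.png

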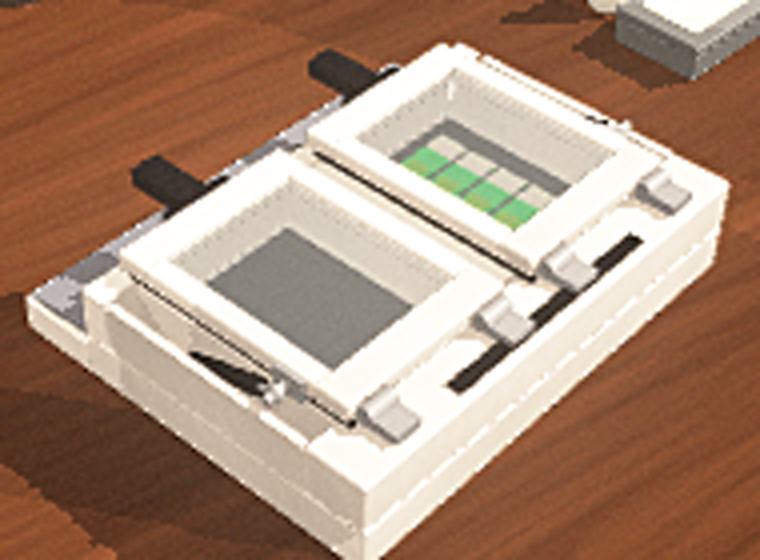

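View pics/c2.png

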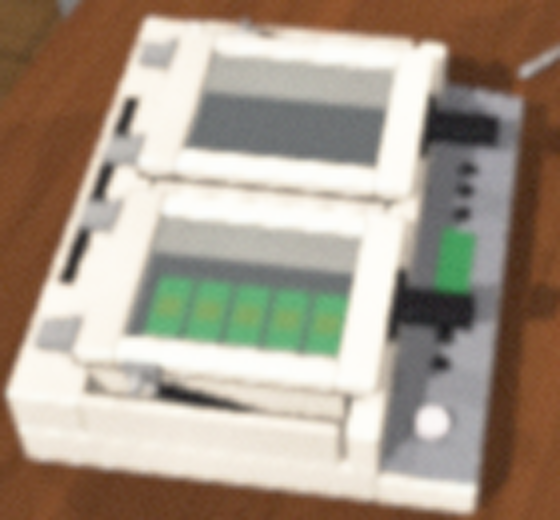

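The right chamber's tray is bare and the left one has five slides, so the lid to lift is the right one. Next I'll locate it from the corners read off these crops.

```bash
python3 - <<'E'
from h import *
S=lambda u,v:backz("scene",(u+.5)/4-.5+160,(v+.5)/4-.5+135,.11)[:2]
D=lambda u,v:backz("side",(u+.5)/4-.5+170,(v+.5)/4-.5+135,.11)[:2]
print("scene R FR,FL,RR", S(122,258),S(285,150),S(350,402))
print("scene L FR,FL,RR", S(308,140),S(455,45),S(530,262))
print("side grip R tip",D(497,118),D(495,140),"grip L tip",D(472,295),D(470,322))
print("scene grip R tip", S(135,165),S(160,155),"L",S(310,58),S(333,50))
print("side R FR,FL",D(440,45),D(418,190),"L FR,FL",D(408,205),D(378,385))
d0=np.load("pics/scene0.npy");d1=np.load("pics/side0.npy")
print("depth pts",back("scene",203,179,d0[179,203]),back("scene",197,178,d0[178,197]),back("side",285,166,d1[166,285]),back("side",290,166,d1[166,290]))
E
```

```text
scene R FR,FL,RR [ 0.57661387 -0.18635399] [ 0.5431851  -0.03064809] [ 0.77262982 -0.13890207]
scene L FR,FL,RR [ 0.54314934 -0.01022207] [0.51034468 0.15410927] [0.73896534 0.03605151]
side grip R tip [ 0.49504581 -0.13002292] [ 0.48950306 -0.10604521] grip L tip [0.46027324 0.04827207] [0.45437036 0.0719922 ]
scene grip R tip [ 0.49556223 -0.12841936] [ 0.49599977 -0.10781791] L [0.45925362 0.05027381] [0.46074365 0.07123678]
side R FR,FL [ 0.56410558 -0.19718885] [ 0.52895426 -0.03574447] L FR,FL [ 0.53110763 -0.01869717] [0.49687457 0.14443048]
depth pts [ 0.52352427 -0.11329598  0.10999891] [ 0.51171038 -0.12589838  0.11171694] [ 0.51913013 -0.11366986  0.10905755] [ 0.50388769 -0.11714258  0.11079683]
```

```bash
cat >> h.py <<'E'
def R(yaw):
    c,s=np.cos(yaw),np.sin(yaw);return np.array([[-c,-s,0],[-s,c,0],[0,0,-1.]])
def wback(T,u,v,z):
    i=robot.camera_info("wrist");f=192/np.tan(np.radians(i['vfov']/2))
    M=T@i['T_tool_cam'];d=M[:3,:3]@np.array([(u-i['cx'])/f,(v-i['cy'])/f,1]);o=M[:3,3]
    return o+d*(z-o[2])/d[2]
E
python3 - <<'E'
from h import *
import cv2
robot.goto([.513,-.114,.22],R(.195))
T=np.eye(4);T[:3,:3]=robot.read_tcp_rot();T[:3,3]=robot.read_position();np.save("T.npy",T)
p,d=robot.grab_frame("wrist");np.save("pics/w.npy",d)
cv2.imwrite("pics/w0.png",cv2.resize(p[:,:,::-1],(800,600),interpolation=cv2.INTER_CUBIC));print(T,robot.read_t(),robot.read_force())
E
```

```text
[[-9.81204578e-01 -1.92970399e-01 -4.17559226e-05  5.12972817e-01]
 [-1.92970395e-01  9.81204577e-01 -7.07950909e-05 -1.14589240e-01]
 [ 5.46324593e-05 -6.14068104e-05 -9.99999997e-01  2.19978304e-01]
 [ 0.00000000e+00  0.00000000e+00  0.00000000e+00  1.00000000e+00]] 2.4167 [-0.25059964 -0.59109183  0.19794536]
```

View pics/w0.png

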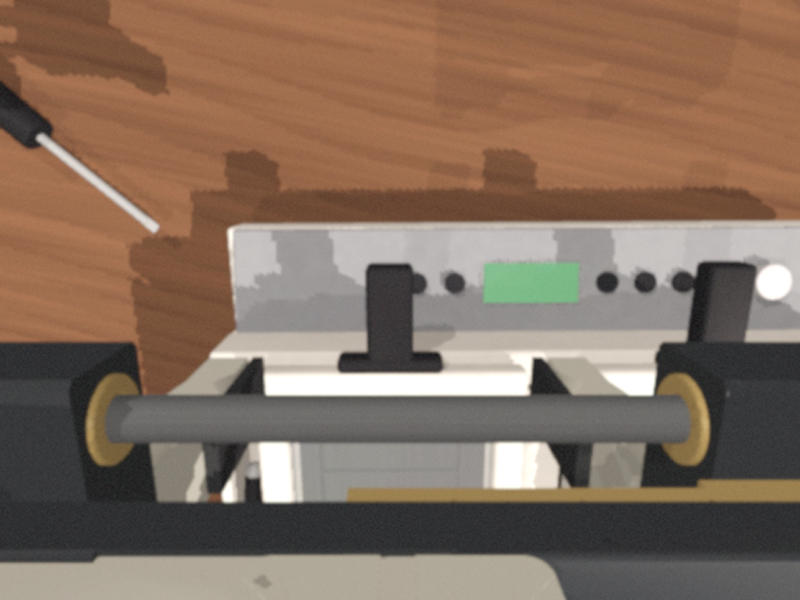

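The wrist view shows the right grip: tip at about (389,271) in the 800-wide picture, sides at 367 and 412. The console's front edge runs from (240,227) to (780,221).

```bash
python3 - <<'E'
from h import *
T=np.load("T.npy");W=lambda u,v,z:wback(T,u*.64,v*.64,z)
a,b=W(369,271,.11),W(411,271,.11);print(a,b,np.linalg.norm(a-b))
l,r=W(698,269,.11),W(753,268,.11);print(l,r)
c,d=W(240,228,.055),W(790,222,.055);e=d-c;print("yaw",np.arctan2(-e[0],e[1]))
e=(l+r)/2-(a+b)/2;print("yaw",np.arctan2(-e[0],e[1]),np.linalg.norm(e))
y=.2;x=np.array([np.cos(y),np.sin(y),0]);print("grip",(a+b)/2+.02*x)
D=np.load("pics/w.npy");print(D[172:200:4,249])
M=T@robot.camera_info("wrist")['T_tool_cam'];f=192/np.tan(np.radians(robot.camera_info("wrist")['vfov']/2))
for v in range(168,240,6):
  z=D[v,249];print(v,(M@[(249-254.07)/f*z,(v-196)/f*z,z,1])[:3].round(4))
E
```

```text
[ 0.49855669 -0.13298446  0.11      ] [ 0.4942601  -0.11110332  0.11      ] 0.022298994053590513
[0.46387452 0.03805089 0.11      ] [0.45774443 0.06647887 0.11      ]
yaw 0.20472434989415117
yaw 0.20145863488256346 0.17790679957591474
grip [ 0.51600972 -0.1180705   0.11      ]
[0.27288496 0.27229053 0.27378353 0.27517024 0.2758323  0.27678746
 0.2774167 ]
168 [ 0.4933 -0.1233  0.1024]
174 [ 0.4971 -0.1224  0.1091]
180 [ 0.502  -0.1215  0.1096]
186 [ 0.507  -0.1205  0.1101]
192 [ 0.5123 -0.1195  0.1092]
198 [ 0.5171 -0.1186  0.1104]
204 [ 0.5224 -0.1175  0.1098]
210 [ 0.5275 -0.1166  0.1104]
216 [ 0.5333 -0.1155  0.109 ]
222 [ 0.5383 -0.1145  0.1098]
228 [ 0.5436 -0.1135  0.1101]
234 [ 0.5492 -0.1124  0.1096]
```

```bash
python3 - <<'E'
from h import *
O=R(.20)
robot.servo_line([.5145,-.116,.17],O,.15)
robot.servo_line([.5145,-.116,.083],O,.1)
print(robot.read_position(),robot.read_force())
robot.move_gripper(.40);print(robot.read_force(),robot.read_finger_force())
robot.move_gripper(0);print(robot.read_grip_width()*88,robot.read_force(),robot.read_ft_torque(),robot.read_finger_force(),robot.read_position(),robot.read_t())
E
```

```text
[ 0.51504525 -0.11596353  0.08363294] [-0.29425608 -0.94418621 -0.20766451]
[ 0.03158783 -0.48777064 -0.27130047] 0.0
25.470930440623007 [  3.35336722 -18.59148073  -2.78012547] [-6.48519932 -1.39568426  0.02200718] 29.998489916324615 [ 0.51502    -0.11864881  0.08345929] 5.2583
```

```bash
cat >> h.py <<'E'
P0=np.array([.5152,-.1192,.0835]);X=np.array([np.cos(.2),np.sin(.2),0]);Z=np.array([0,0,1.])
def arc(th,r=.254,a0=.002/.254):
    return P0+X*r*(np.cos(a0)-np.cos(th+a0))+Z*r*(np.sin(th+a0)-np.sin(a0))
def lidang():
    d=robot.read_position()-P0; return np.arctan2(d[2]+.002,.254-d@X)-.002/.254
def rep(t):print(round(t,3),"ang",round(lidang(),3),robot.read_force().round(1),"fp",round(robot.read_finger_force(),1),"w",round(robot.read_grip_width()*88,2),"t",round(robot.read_t(),2),flush=True)
E
python3 - <<'E'
from h import *
robot.servo_line(P0,None,.05);rep(0);print(robot.read_position())
for t in(.03,.06,.1,.15,.2):
    robot.servo_line(arc(t),None,.06);rep(t)
    if np.linalg.norm(robot.read_force())>35:break
E
```

```text
0 ang -0.002 [-0.4  3.4 -3.1] fp 30.0 w 25.65 t 5.51
[ 0.51503872 -0.11881893  0.08309965]
0.03 ang 0.031 [ 1.   4.7 -4.2] fp 30.0 w 25.74 t 5.78
0.06 ang 0.061 [ 1.2  5.4 -3.5] fp 30.0 w 25.79 t 6.06
0.1 ang 0.101 [ 0.7  5.8 -2.5] fp 30.0 w 25.83 t 6.38
0.15 ang 0.152 [ 0.8  5.3 -2.4] fp 30.0 w 25.82 t 6.73
0.2 ang 0.202 [-0.2  4.9 -2.9] fp 30.0 w 25.73 t 7.09
```

Forces are low and match the weight of the lid, so I'll carry on past balance.

```bash
python3 - <<'E'
from h import *
import cv2
for t in np.arange(.28,.89,.075):
    robot.servo_line(arc(t),None,.06);rep(t)
    if np.linalg.norm(robot.read_force())>40:break
robot.dwell(.3);rep(t)
p,d=robot.grab_frame("side");cv2.imwrite("pics/s1.png",p[:,:,::-1]);np.save("pics/s1.npy",d)
p,d=robot.grab_frame("scene");np.save("pics/c1.npy",d)
cv2.imwrite("pics/v1.png",np.vstack([cv2.resize(q[100:290,100:400],(600,300)) for q in (cv2.imread("pics/s1.png"),p[:,:,::-1])]))
E
```

```text
0.28 ang 0.283 [ 1.7  5.3 -3.1] fp 30.0 w 26.22 t 7.58
0.355 ang 0.358 [ 1.1  5.9 -3. ] fp 30.0 w 26.15 t 8.05
0.43 ang 0.434 [ 2.1  6.  -2. ] fp 30.0 w 26.12 t 8.52
0.505 ang 0.51 [ 2.   6.4 -3.3] fp 30.0 w 25.54 t 8.98
0.58 ang 0.586 [ 1.6  5.9 -3.2] fp 30.0 w 25.84 t 9.45
0.655 ang 0.661 [ 0.7  6.6 -2.4] fp 30.0 w 26.0 t 9.92
0.73 ang 0.736 [ 0.6  6.8 -2.1] fp 30.0 w 25.85 t 10.38
0.805 ang 0.811 [ 0.4  6.9 -3. ] fp 30.0 w 25.84 t 10.85
0.88 ang 0.886 [ 0.8  5.9 -2.4] fp 30.0 w 25.98 t 11.32
0.88 ang 0.886 [ 2.1  6.1 -3.5] fp 30.0 w 25.9 t 11.62
```

View pics/v1.png

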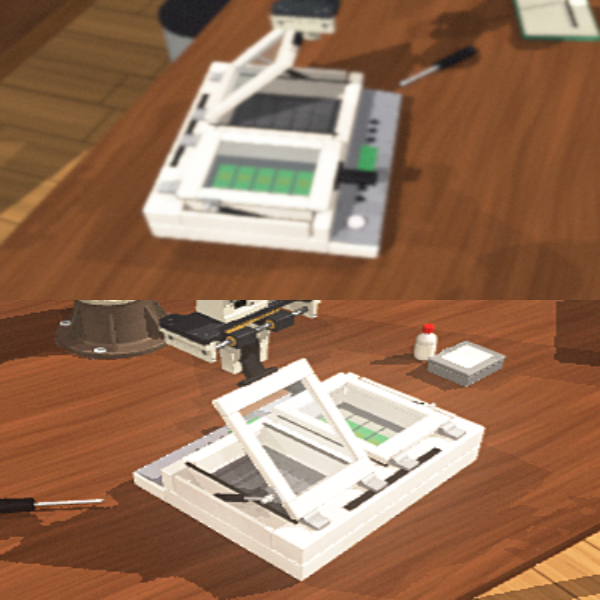

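The right lid is open at about 50° in the gripper, its bare tray is visible, and the left lid is still shut. Now I'll ease it back to 0.69.

```bash
python3 - <<'E'
from h import *
for t in(.82,.75,.685):
    robot.servo_line(arc(t),None,.04);rep(t)
robot.dwell(1.0);rep(t);print(robot.read_qvel().round(3))
d=robot.read_position()-P0;print("by height",np.arcsin((d[2]+.002)/.254)-.008,"by x",np.arccos((.254-d@X)/.25401)-.008)
robot.job_done()
E
```

```text
0.82 ang 0.83 [-0.6  7.  -2.6] fp 30.0 w 25.82 t 12.25
0.75 ang 0.759 [-1.4  8.7  0.8] fp 30.0 w 25.64 t 12.84
0.685 ang 0.693 [-2.6  8.4  1.3] fp 30.0 w 26.08 t 13.41
0.685 ang 0.693 [-1.3  7.4  1.8] fp 30.0 w 25.84 t 14.41
[-0.031  0.004  0.028 -0.079 -0.018  0.059]
by height 0.6954467038222528 by x 0.6900619452855267
the job is handed in; nothing more can be done
```

I lifted the right lid (the one over the empty tray) past balance to about 0.89 rad, then eased it back to about 0.69 rad. It is held there in the gripper, and I handed the job in at 14.4 s with the left lid shut in my last pictures, taken at the top of the lift; I have no verdict back.

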